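Zero the porch coffee mill and back it off two clicks

TASK

Set the black coffee mill for the next jar of coffee: turn its adjustment ring clockwise until the burrs touch (pointer at the red mark, against the stop), then back it off counter-clockwise two clicks, so that the pointer stands at the second black mark from the red one, and let go. Leave the ring of the white spice mill as it is.

Things in the scene. Friction and masses are not known exactly. Their poses are not given: they have to be found in the camera images.
- coffee_mill: Coffee mill screwed to the bench: black body, wooden drawer base 110 mm square, brass collar 98 mm wide, its top 160 mm high. Origin: underside centre; z up is the ring's axis. The drawer faces -x, the crank hangs on the +x side (to 100 mm out, under 125 mm high). On the collar the red mark (burrs touch) lies on the +x side; black marks, one per click, counter-clockwise at 30, 60, 90, 120 degrees.
- coffee_grip (a point): Middle of the coffee mill's grip bar, on the ring's axis, 190 mm above the bench; x points along the bar to its pointer end (white stripe, white nib), z up. Black bar 14 mm thick, 56 mm long, from 170 to 202 mm above the bench, standing on the ring's black disc, 60 mm across, whose top is at 170 mm. Take the bar from above across its 14 mm.
- coffee_ring (a joint): Angle of the coffee mill's ring, rad. 0: pointer at the red mark, burrs touch, hard stop; grows counter-clockwise seen from above; 0.524 per click; upper stop 2.1. The bar's pointer end lies along the mill's +x axis turned by this angle about z. Even friction of 0.05 N m; the ring stays where left; clicks are marks only, not felt.
- spice_mill_pointer (a point): Pointer nib of the look-alike spice mill's ring, to be left alone: same size and shape, screwed down, white ceramic body, aluminium collar, white ring and bar, blue pointer. The point lies 37 mm from that ring's axis, 170 mm above the bench; x points from the axis outwards to the nib.
There are look-alikes about, which are no part of the job. What is shaped like the coffee_mill but pink or turquoise is not meant.

How it is judged:
On the way:
1. the coffee mill's ring is turned clockwise until the burrs touch (pointer at the red mark, within 7 degrees) (value of joint coffee_ring below 0.122 rad), for 0.1 s.
At the end, for the whole second after the job is handed in: The coffee mill's pointer rests at the second black mark, 60 degrees (1.047 rad) counter-clockwise of the red mark, within 12.6 degrees (0.22 rad), and the spice mill's pointer is within 8 mm of where it began (value of joint coffee_ring between 0.827 and 1.267 rad and velocity of joint coffee_ring between -0.05 and 0.05 rad/s and distance of spice_mill_pointer from where it was at the start of the episode below 0.008 m); the robot touches nothing.
It fails at once if the white spice mill's ring is turned (its pointer moved more than 8 mm) (distance of spice_mill_pointer from where it was at the start of the episode above 0.008 m).
It also fails if it takes over 32 s, if anything falls off the work surface, if the arm or the gripper's body presses on something with over 40 N, if the wrist force passes 120 N, or if a joint passes its speed limit or range.

ROBOT

A 6-joint arm with a two-finger parallel gripper is mounted at the origin on the work surface. World frame = base frame: x ahead of the robot, y to its left, z up, the work surface at z = 0. Lengths are in m, angles in rad, forces in N, time in s.
With the tool pointing down it reaches from about 0.35 to 0.775 m from the base axis. Payload 5.5 kg.
Tool frame: the origin (TCP) lies at the very end of the fingers, on their centre line; the grasp point (between the pads) lies env.hold_point_z behind it (env.hold_point_z is the distance from the TCP to the grasp point, in m); z points along the fingers, y is the line along which they close (so a half turn about z gives the same grasp; the last joint's range is limited). The gripper opens to 85 mm and grips with 20 to 120 N. Pads are 22 mm wide; open, the fingers measure 114 mm over their backs; the gripper's body (76 mm by 85 mm) begins 54 mm behind the grasp point. The pads swing forward as they close: fully open they stand 13 mm farther back than shut.
Start: joints at [-1.396, 0.313, 0.046, 1.304, 0, 1.431], TCP at [0.178, -0.547, 0.231] pointing down, gripper open.
Joint ranges: [-2.76, 2.76], [-0.86, 1.69], [-1.03, 1.26], [-2.2, 2.34], [-1.47, 1.5], [-3.14, 3.14]. Speed limits (rad/s): [2.57, 2.57, 3.14, 3.14, 3.14, 3.14].

INTERFACE

Orientations are given as a unit quaternion [w, x, y, z].
In Python, from workcell import env gives the robot as it stands.
- The arm moves only by the tool carry_out, never from a script. Its argument "steps" is a list of rows, each a list of 3 entries, a list of its own where there are three numbers: the turn, a rotation vector about the tool's x, y, z in degrees, then the shift along the tool's x, y, z in cm, then the closure in counts, from 0 (fully open) to 255 (shut). A call has exactly 8 rows; each row is the pose to reach, as a shift and turn from the pose commanded when the call began, along the tool's axes at that moment; what a row does not reach only later rows make up. A row lasts 1/8 s, in which the tool goes at most 62.5 mm and 10.7 degrees, less where a joint would pass 70% of its speed; a pose out of reach is approached as far as the arm can. A call with a gripper value outside its range is refused whole. The fingers move at their own pace and stop on an object; "force" is the grip in N (left out, the last holds). Time passes only in rows, so rows that repeat a pose let the fingers close, or fill a call up. It gives the time, the measured TCP pose, the force, the opening and the grip force at its end, in the units of the state.
- env.get_state(): the state, without advancing time (a new reading comes with each control period).
- env.read_camera(name): name is "scene" or "side" or "wrist"; returns (picture, depth): 400x640x3 uint8, red, green, blue; 400x640 float32, m along the optical axis (not along the pixel's ray), 0 where there is no reading.
- env.get_calibration(name): a dict with "fx", "fy", "cx", "cy" (pixels), "origin" and "orientation" of the camera in the world. Camera axes: x right, y up, looking along -z (the intrinsics and any distortion apply to the point x, -y, -z); pixel columns grow to the right and rows downward; lengths in m; the calibration is good to about 2 mm. The wrist camera is an equidistant fisheye: a pixel r from the principal point sees the ray r / f radians off the axis. A picture is of the moment at which its call begins: read the wrist's pose just before it. get_calibration takes no time and is no camera call; for the wrist camera it gives the pose at the moment of the call.
- env.hand_in(): hands the job in; it is judged then, once.
The state is a dict: "clock": time; "joint_pos": joint angles; "qvel": joint speeds; "tau": joint torques, N m; "tcp_pos": TCP position; "orientation": TCP orientation; "wrist_force": force on the tool from outside, world axes, zero at the start; "ft_torque": the same for the moment, N m; "finger_gap": finger opening in m; "grip_force": force on a finger pad.
Only numpy, scipy, OpenCV 4.12 (cv2) and the standard library are available. Lean on these libraries where they do the work, as an engineer would, in place of code of your own. Each camera call takes 0.05 s, during which the arm holds its last target. There are 200 camera calls.

## Working session

There is one attempt and no reset: what is moved stays moved. The work goes in short steps, Python scripts to look and compute and a tool call to move; the robot and the scene stay as the last step left them, time stands still between calls to the robot, and variables do not carry over. Pictures are saved under pics/ and viewed, at most 10 in all, crops included, and the job is handed in when it is done.

Besides the shell and the picture viewer there is one more tool, called as a command line: name --argument value ..., lists and objects as JSON in quotes. carry_out: Moves the arm, as the interface text tells. Its arguments: {"type":"object","properties":{"steps":{"type":"array","items":{"type":"array"}},"force":{"type":"number"}},"required":["steps"]}

```bash
mkdir -p pics
cat > h.py <<'E'
import numpy as np, cv2
from scipy.spatial.transform import Rotation as R
from workcell import env
def rot(q): return R.from_quat(np.roll(q,-1))
def save(n,im): cv2.imwrite('pics/'+n,im[...,::-1])
def ray(c,u,v,fish=False):
    a=np.array([(u-c['cx'])/c['fx'],(v-c['cy'])/c['fy']])
    if fish:
        r=np.linalg.norm(a); d=np.array([*(a/r*np.sin(r)),np.cos(r)]) if r>0 else np.array([0,0,1.])
    else: d=np.array([*a,1.])
    return rot(c['orientation']).apply(d*[1,-1,-1])
def onplane(c,u,v,z,fish=False):
    d=ray(c,u,v,fish); o=np.array(c['origin']); return o+d*(z-o[2])/d[2]
def cloud(c,D):
    v,u=np.mgrid[:400,:640]
    P=np.stack([(u-c['cx'])/c['fx']*D,-(v-c['cy'])/c['fy']*D,-D],-1)
    return rot(c['orientation']).apply(P.reshape(-1,3)).reshape(400,640,3)+c['origin']
E
python3 - <<'E'
from h import *
for n in('scene','side'):
    c=env.get_calibration(n);p,d=env.read_camera(n);save(n+'.png',p);np.savez(n+'.npz',p=p,d=d);print(n,c)
s=env.get_state();print(s['tcp_pos'],s['orientation'],env.hold_point_z,s['clock'])
E
```

```text
scene {'fx': 493.22304170624636, 'fy': 493.22304170624636, 'cx': 322.03694386486364, 'cy': 198.08929904506195, 'origin': array([ 1.05000628, -0.84108885,  0.82319155]), 'orientation': array([0.85309793, 0.45063545, 0.11940014, 0.23429728])}
side {'fx': 446.00157265535677, 'fy': 446.00157265535677, 'cx': 323.7840391509584, 'cy': 202.7233820566119, 'origin': array([0.0279776 , 0.52387725, 0.71746504]), 'orientation': array([-0.32999995, -0.16703799,  0.40349765,  0.83689187])}
[ 0.17795054 -0.54628978  0.23051116] [-8.06971423e-04  9.87640858e-01  1.56731889e-01 -1.22526835e-05] 0.0187 0.1
```

View pics/scene.png

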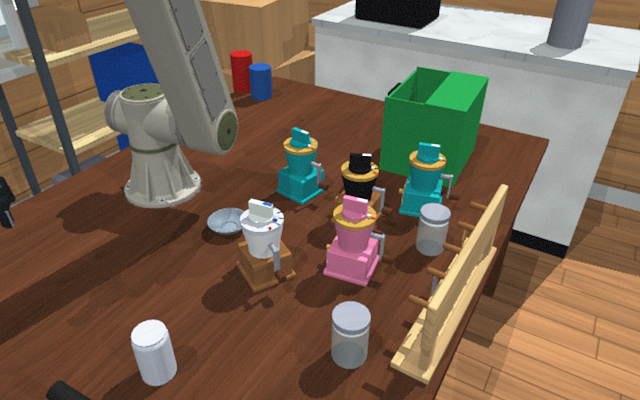

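View pics/side.png

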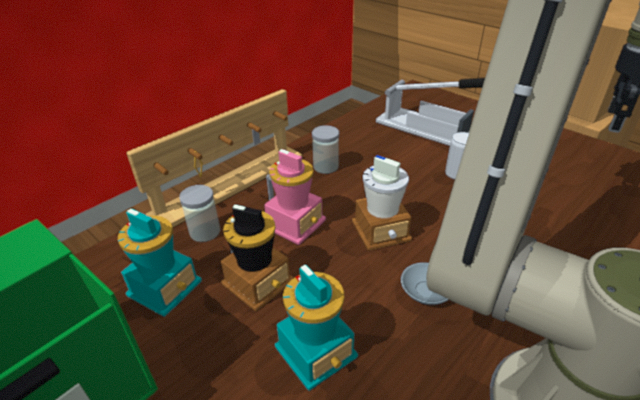

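Black mill: side (248,245), scene (360,175). Others: turquoise at side (150,255) and (315,320), pink (292,195), and the white spice mill (385,200). Only the black one with wooden base and brass collar fits; I'll confirm it in a crop.

Run:
```python
from h import *
f=np.load('side.npz');c=env.get_calibration('side');p,d=f['p'],f['d']
a=p[190:310,190:310];b=np.load('scene.npz')['p'][140:220,320:400]
save('crop.png',np.hstack([cv2.resize(a,(400,400),interpolation=2),cv2.resize(b,(400,400),interpolation=2)]))
P=cloud(c,d);hsv=cv2.cvtColor(p,cv2.COLOR_RGB2HSV)
def fit(Q):
    A=np.c_[2*Q[:,:2],np.ones(len(Q))];s=np.linalg.lstsq(A,(Q[:,:2]**2).sum(1),rcond=None)[0];return s[:2],np.sqrt(s[2]+s[:2]@s[:2])
for n,(u0,u1,v0,v1) in dict(black=(220,280,200,275),pink=(265,320,145,200),white=(360,412,150,205),t1=(115,178,205,262),t2=(280,348,262,325)).items():
    Q=P[v0:v1,u0:u1].reshape(-1,3);z=Q[:,2]
    col=Q[(abs(z-.16)<.004)];top=Q[(z>.192)&(z<.212)]
    if len(col)<10: print(n,len(col));continue
    m=top[:,:2].mean(0);e,V=np.linalg.eigh(np.cov(top[:,:2].T))
    print(n,len(col),'collar mid',(col.max(0)+col.min(0))[:2]/2,np.ptp(col,0)[:2],'top',m,len(top),'max z',z.max(),'axis deg',np.degrees(np.arctan2(V[1,1],V[0,1])),np.sqrt(e))
```

```text
black 760 collar mid [0.57582466 0.16289841] [0.09704096 0.09726691] top [0.57385605 0.1643889 ] 251 max z 0.717465038438552 axis deg -154.5985476644208 [0.00419547 0.01655037]
pink 494 collar mid [ 0.65677396 -0.02246325] [0.09653986 0.09895537] top [ 0.65477301 -0.01955164] 170 max z 0.717465038438552 axis deg -169.37612497257496 [0.00424959 0.01722121]
white 517 collar mid [ 0.48602109 -0.14316086] [0.0980757  0.09990845] top [ 0.48336826 -0.14101418] 186 max z 0.717465038438552 axis deg -170.1984577316117 [0.00424626 0.01676832]
t1 835 collar mid [0.70896452 0.30636171] [0.09873939 0.09783427] top [0.7045347  0.30730824] 237 max z 0.717465038438552 axis deg -164.9261434124236 [0.00428241 0.01729163]
t2 1337 collar mid [0.3700483  0.19811395] [0.09745712 0.09918141] top [0.36733481 0.20029946] 344 max z 0.717465038438552 axis deg 171.35498972009648 [0.00441477 0.01690985]
```

View pics/crop.png

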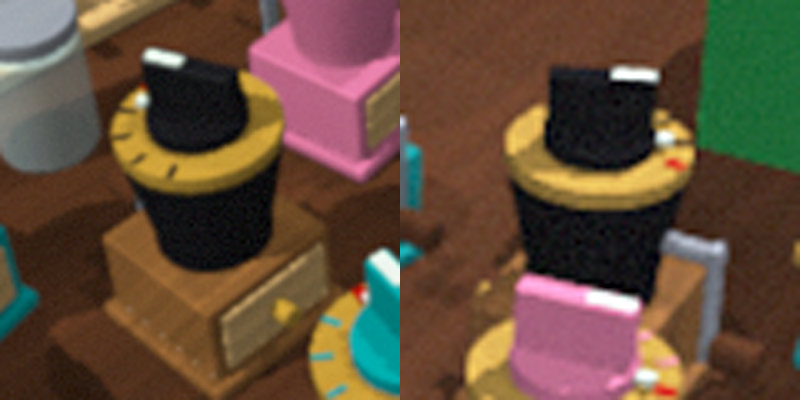

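The crop shows the black body, wooden base and brass collar, so this is the coffee mill. The white nib is next to the red mark at scene (375,172.6). Black marks are at side crop (120,135), (137,160) and (170,172). Next I compute the angles.

Run:
```python
from h import *
s=env.get_calibration('side');k=env.get_calibration('scene');C=np.array([.5755,.1632])
ang=lambda q:(np.degrees(np.arctan2(*(q[:2]-C)[::-1])).round(1),np.linalg.norm(q[:2]-C).round(4))
print('red scene',ang(onplane(k,320+275/5,140+163/5,.16)))
print('nib scene',ang(onplane(k,320+265/5,140+138/5,.17)),'nib side',ang(onplane(s,190+142*.3,190+100*.3,.17)))
for u,v in((128,105),(120,135),(137,160),(170,172)):print('mark',ang(onplane(s,190+u*.3,190+v*.3,.16)))
f=np.load('side.npz');h=cv2.cvtColor(f['p'],cv2.COLOR_RGB2HSV)[190:275,220:285].astype(int)
m=(h[...,1]>150)&((h[...,0]<6)|(h[...,0]>174))&(h[...,2]>90);v,u=np.nonzero(m)
for a,b in zip(u,v):print('red side',a+220,b+190,ang(onplane(s,a+220,b+190,.16)))
# other-camera check of the centre
f=np.load('scene.npz');P=cloud(k,f['d'])[145:190,335:385].reshape(-1,3);q=P[abs(P[:,2]-.16)<.004];print('scene collar',(q.max(0)+q.min(0))/2,np.ptp(q,0))
t=P[(P[:,2]>.192)&(P[:,2]<.212)];e,V=np.linalg.eigh(np.cov(t[:,:2].T));print('scene top',t.mean(0),np.degrees(np.arctan2(V[1,1],V[0,1])))
o=rot(env.get_state()['orientation']);print(o.as_matrix().round(3),env.get_state()['joint_pos'])
```

```text
red scene (np.float64(3.3), np.float64(0.0458))
nib scene (np.float64(10.9), np.float64(0.0378)) nib side (np.float64(30.6), np.float64(0.0314))
mark (np.float64(24.2), np.float64(0.0437))
mark (np.float64(59.0), np.float64(0.043))
mark (np.float64(92.2), np.float64(0.0431))
mark (np.float64(121.9), np.float64(0.0433))
scene collar [0.57873842 0.15827019 0.15999242] [0.09759098 0.09591668 0.00789284]
scene top [0.58093832 0.15976433 0.19871678] -154.56214010715146
[[ 0.951  0.31  -0.   ]
 [ 0.31  -0.951  0.002]
 [ 0.    -0.002 -1.   ]] [-1.39558920e+00  3.13897364e-01  4.50857900e-02  1.30359888e+00
  4.26763750e-06  1.43124180e+00]
```

carry_out --steps '[[[0,0,-10],[2,-2,-3],0],[[0,0,-20],[6,-5.5,-6],0],[[0,0,-30],[10,-9,-9],0],[[0,0,-40],[14,-13,-9],0],[[0,0,-50],[18,-16.5,-9],0],[[0,0,-60],[22,-20,-9],0],[[0,0,-70],[26,-24,-9],0],[[0,0,-80],[30,-27.5,-9],0]]'

```text
clock: 1.1
tcp_pos: [0.3784, -0.1905, 0.3212]
orientation: [-0.0, 0.654, 0.757, 0.0]
wrist_force: [0.7, -0.2, -0.5]
finger_gap: 0.0851
grip_force: 0.0
```

carry_out --steps '[[[0,0,-10],[4,3,0],0],[[0,0,-20],[8,6,0],0],[[0,0,-30],[12,9.2,0],0],[[0,0,-40],[16,12.3,0],0],[[0,0,-50],[20,15.4,0],0],[[0,0,-60],[24,18.5,0],0],[[0,0,-70],[28,21.5,0],0],[[0,0,-80],[32,24.6,0],0]]'

```text
clock: 2.1
tcp_pos: [0.5774, 0.1604, 0.3208]
orientation: [-0.0, 0.014, 1.0, -0.0]
wrist_force: [0.7, -0.0, 0.6]
finger_gap: 0.0852
grip_force: 0.0
```

carry_out --steps '[[[0,0,-9],[0,0,0],0],[[0,0,-18],[0,0,0],0],[[0,0,-27],[0,0,0],0],[[0,0,-27],[0,0,0],0],[[0,0,-27],[0,0,0],0],[[0,0,-27],[0,0,0],0],[[0,0,-27],[0,0,0],0],[[0,0,-27],[0,0,0],0]]'

```text
clock: 3.1
tcp_pos: [0.577, 0.1588, 0.3213]
orientation: [0.0, -0.217, 0.976, -0.0]
wrist_force: [-0.1, -0.7, -0.9]
finger_gap: 0.0853
grip_force: 0.0
```

Run:
```python
from h import *
c=env.get_calibration('wrist');p,d=env.read_camera('wrist');save('w1.png',p);np.savez('w1.npz',p=p,d=d,o=c['origin'],q=c['orientation'],k=[c['fx'],c['fy'],c['cx'],c['cy']])
s=env.get_state();x=rot(s['orientation']).as_matrix();print(c,s['tcp_pos'],x.round(3),np.degrees(s['joint_pos']).round(1))
```

```text
{'fx': 309.70691628693146, 'fy': 309.70691628693146, 'cx': 313.1180227485958, 'cy': 198.42480658645857, 'origin': array([0.51029626, 0.12686053, 0.46424438]), 'orientation': array([ 0.53108347, -0.0800236 , -0.125101  ,  0.834204  ])} [0.57697741 0.15878262 0.32128249] [[-0.906 -0.423  0.   ]
 [-0.423  0.906 -0.   ]
 [ 0.    -0.    -1.   ]] [  7.7  20.6  18.8  88.3  -0.  -17.3]
```

View pics/w1.png

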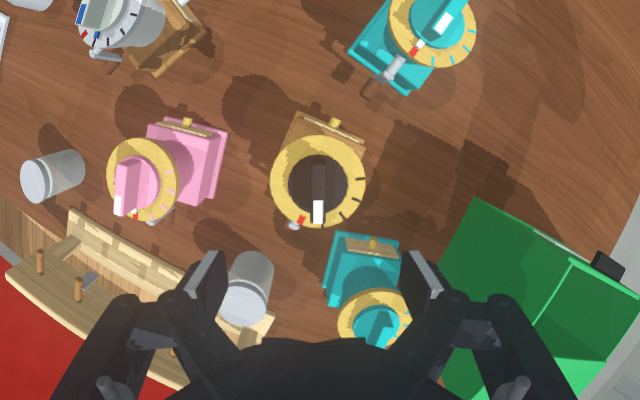

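The wrist view shows the collar centred near (318,182), the red mark at (300,220), the white stripe at (318,212) and black marks on the right rim. Neighbouring mills are at least 130 mm away.

```bash
cat > w.py <<'E'
from h import *
def look(p,c,C0):
    h=cv2.cvtColor(p,cv2.COLOR_RGB2HSV).astype(int);H,S,V=h[...,0],h[...,1],h[...,2]
    pts=lambda m,z:np.array([onplane(c,u,v,z,True)[:2] for v,u in zip(*np.nonzero(m))]).reshape(-1,2)
    Y=pts((H>15)&(H<32)&(S>90)&(V>150),.16);Y=Y[np.linalg.norm(Y-C0,axis=1)<.06]
    C,r=cv2.minEnclosingCircle((Y[np.linalg.norm(Y-np.median(Y,0),axis=1)<.055]*1000).astype(np.float32));C=np.array(C)/1000
    print('collar',C.round(4),'r mm',round(r,1))
    def rep(n,Q,a,b):
        rr=np.linalg.norm(Q-C,axis=1);Q=Q[(rr>a)&(rr<b)]
        if len(Q):m=Q.mean(0)-C;print(n,len(Q),'angle',np.degrees(np.arctan2(m[1],m[0])).round(1),'r',np.linalg.norm(m).round(4))
    rep('red',pts((S>130)&((H<8)|(H>172))&(V>110),.16),.035,.05)
    rep('stripe',pts((S<50)&(V>170),.202),.008,.03)
    rep('nib',pts((S<50)&(V>150),.17),.031,.042)
    D=pts(V<110,.16);rr=np.linalg.norm(D-C,axis=1);D=D[(rr>.037)&(rr<.046)]-C
    a=np.round(np.degrees(np.arctan2(D[:,1],D[:,0])));print('dark',dict(zip(*[x.tolist() for x in np.unique(a//3*3,return_counts=True)])))
E
python3 - <<'E'
from w import *
f=np.load('w1.npz');c=dict(zip(('fx','fy','cx','cy'),f['k']),origin=f['o'],orientation=f['q'])
look(f['p'],c,np.array([.577,.161]))
E
```

```text
collar [0.5643 0.1563] r mm 52.2
stripe 99 angle 24.9 r 0.0249
nib 103 angle 25.9 r 0.0363
dark {-27.0: 1, -24.0: 3, -21.0: 5, -18.0: 5, -15.0: 7, -12.0: 10, -9.0: 11, -6.0: 12, -3.0: 13, 0.0: 16, 3.0: 17, 6.0: 18, 9.0: 17, 12.0: 17, 15.0: 17, 18.0: 6, 33.0: 6, 36.0: 18, 39.0: 17, 42.0: 17, 45.0: 18, 48.0: 17, 51.0: 14, 54.0: 14, 57.0: 13, 60.0: 11, 63.0: 8, 66.0: 7, 69.0: 6, 72.0: 3, 75.0: 1, 99.0: 7, 102.0: 2}
```

```bash
python3 - <<'E'
s=open('w.py').read()
a=s.index("    Y=pts(");b=s.index("    print('collar'")
s=s[:a]+'''    m=((H>18)&(H<32)&(S>90)&(V>170)).astype(np.uint8);m=cv2.morphologyEx(m,cv2.MORPH_OPEN,np.ones((3,3)))
    n,L,st,ce=cv2.connectedComponentsWithStats(m);best=None
    for i in range(1,n):
        if st[i,4]<300:continue
        Q=pts(L==i,.16);k=np.linalg.norm(Q.mean(0)-C0)
        if best is None or k<best[0]:best=(k,Q)
    Y=best[1];C,r=cv2.minEnclosingCircle((Y*1000).astype(np.float32));C=np.array(C)/1000
'''+s[b:]
open('w.py','w').write(s)
E
python3 - <<'E'
from w import *
f=np.load('w1.npz');c=dict(zip(('fx','fy','cx','cy'),f['k']),origin=f['o'],orientation=f['q'])
look(f['p'],c,np.array([.577,.161]))
print(f['p'][216:224,296:304,0:3].tolist()[3][::2])
E
```

```text
collar [0.5782 0.163 ] r mm 49.4
red 44 angle 1.7 r 0.0439
stripe 212 angle 24.2 r 0.0174
nib 91 angle 25.5 r 0.0355
dark {15.0: 9, 18.0: 2, 30.0: 1, 33.0: 7, 36.0: 2, 60.0: 6, 90.0: 10, 93.0: 1, 120.0: 11}
[[240, 211, 122], [234, 103, 69], [234, 77, 60], [235, 78, 62]]
```

carry_out --steps '[[[0,0,0],[-0.2,0.2,2],0],[[0,0,0],[-0.2,0.2,4.5],0],[[0,0,0],[-0.2,0.2,7],0],[[0,0,0],[-0.2,0.2,9.5],0],[[0,0,0],[-0.2,0.2,11.5],0],[[0,0,0],[-0.2,0.2,13.5],0],[[0,0,0],[-0.2,0.2,14.5],0],[[0,0,0],[-0.2,0.2,14.5],0]]' --force 40

```text
clock: 4.15
tcp_pos: [0.5775, 0.1614, 0.1757]
orientation: [-0.001, -0.217, 0.976, 0.0]
wrist_force: [-0.3, 0.5, -0.4]
finger_gap: 0.0856
grip_force: 0.0
```

carry_out --steps '[[[0,0,0],[0,0,0],255],[[0,0,0],[0,0,0],255],[[0,0,0],[0,0,0],255],[[0,0,0],[0,0,0],255],[[0,0,0],[0,0,0],255],[[0,0,0],[0,0,0],255],[[0,0,0],[0,0,0],255],[[0,0,0],[0,0,0],255]]'

```text
clock: 5.15
tcp_pos: [0.5772, 0.1633, 0.1769]
orientation: [0.0, -0.217, 0.976, 0.002]
wrist_force: [-3.3, 5.4, 3.3]
finger_gap: 0.0132
grip_force: 43.0
```

carry_out --steps '[[[0,0,4],[0,0.1,0],255],[[0,0,8],[0,0.2,0],255],[[0,0,12],[0,0.2,0],255],[[0,0,16],[0,0.2,0],255],[[0,0,20],[0,0.2,0],255],[[0,0,22],[0,0.2,0],255],[[0,0,24],[0,0.2,0],255],[[0,0,24],[0,0.2,0],255]]'

```text
clock: 6.15
tcp_pos: [0.5772, 0.1634, 0.1769]
orientation: [0.0, -0.009, 1.0, -0.0]
wrist_force: [-2.2, 0.1, 5.3]
finger_gap: 0.0133
grip_force: 43.4
```

Run:
```python
from h import *
s=env.get_state();x=rot(s['orientation']).as_matrix();print(s['tcp_pos'],np.degrees(np.arctan2(x[1,0],x[0,0]))+180,s['ft_torque'],s['wrist_force'],s['finger_gap'])
```

```text
[0.57720266 0.16337072 0.17689701] 1.0397442422607241 [-0.09507459  0.37747044  0.26682236] [-2.2230831   0.1156858   5.30057496] 0.013295362868300338
```

carry_out --steps '[[[0,0,1],[0,0,0],255],[[0,0,2],[0,0,0],255],[[0,0,3],[0,0,0],255],[[0,0,3],[0,0,0],255],[[0,0,3],[0,0,0],255],[[0,0,3],[0,0,0],255],[[0,0,3],[0,0,0],255],[[0,0,3],[0,0,0],255]]'

```text
clock: 7.15
tcp_pos: [0.5772, 0.1634, 0.1769]
orientation: [0.0, 0.016, 1.0, -0.0]
wrist_force: [-1.8, -0.1, 5.2]
finger_gap: 0.0133
grip_force: 56.7
```

Run:
```python
from w import *
c=env.get_calibration('wrist');p,d=env.read_camera('wrist')
s=env.get_state();x=rot(s['orientation']).as_matrix();print(s['tcp_pos'],np.degrees(np.arctan2(x[1,0],x[0,0]))+180,s['ft_torque'],s['wrist_force'],s['finger_gap'])
save('w2.png',p);look(p,c,np.array([.578,.163]))
```

```text
[0.57716177 0.16341965 0.17690587] 358.20833532949814 [-0.17365645  0.42813     1.46491582] [-1.82296095 -1.08782392  5.29806839] 0.013278583419486971
collar [0.5777 0.1631] r mm 49.3
stripe 612 angle 0.9 r 0.0179
nib 269 angle -0.8 r 0.0364
dark {-54.0: 2, -51.0: 38, -48.0: 42, -45.0: 45, -42.0: 40, -39.0: 41, -36.0: 42, -33.0: 41, -30.0: 41, -27.0: 42, -24.0: 39, -21.0: 41, -18.0: 39, -15.0: 30, -12.0: 37, -9.0: 5, 6.0: 15, 9.0: 40, 12.0: 41, 15.0: 40, 18.0: 40, 21.0: 40, 24.0: 41, 27.0: 39, 30.0: 41, 33.0: 42, 36.0: 44, 39.0: 40, 42.0: 44, 45.0: 37, 48.0: 7, 57.0: 9, 60.0: 30, 87.0: 10, 90.0: 30, 117.0: 5, 120.0: 29}
```

View pics/w2.png

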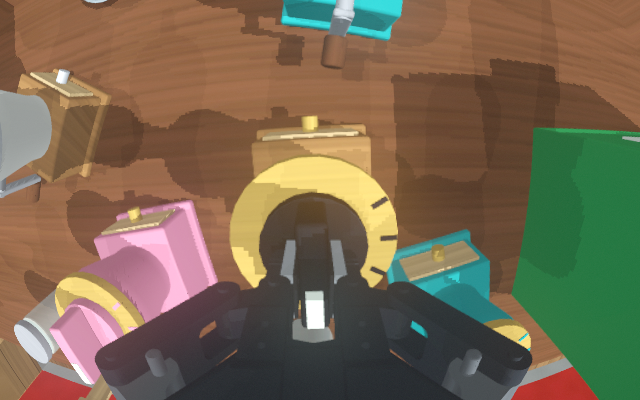

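The wrist view shows the bar gripped at (313,240), the stripe in line with +x and the nib over the red mark. A torque of 1.46 N m confirms the stop. The marks lie at 60.5, 90 and 120°. Now I back off about 63°.

carry_out --steps '[[[0,0,-8],[0,0,0],255],[[0,0,-16],[0,0,0],255],[[0,0,-24],[0,0,0],255],[[0,0,-32],[0,0,0],255],[[0,0,-40],[0,0,0],255],[[0,0,-48],[0,0,0],255],[[0,0,-56],[0,0,0],255],[[0,0,-63],[0,0,0],255]]'

```text
clock: 8.2
tcp_pos: [0.5771, 0.1635, 0.1769]
orientation: [0.0, -0.509, 0.861, 0.0]
wrist_force: [-1.7, -0.1, 5.2]
finger_gap: 0.0132
grip_force: 43.4
```

carry_out --steps '[[[0,0,0],[0,0,0],255],[[0,0,0],[0,0,0],255],[[0,0,0],[0,0,0],0],[[0,0,0],[0,0,0],0],[[0,0,0],[0,0,0],0],[[0,0,0],[0,0,0],0],[[0,0,0],[0,0,0],0],[[0,0,0],[0,0,0],0]]'

```text
clock: 9.2
tcp_pos: [0.5771, 0.1633, 0.1762]
orientation: [-0.0, -0.508, 0.861, -0.0]
wrist_force: [-0.2, 0.2, 0.1]
finger_gap: 0.0852
grip_force: 0.0
```

carry_out --steps '[[[0,0,0],[0,0,-1],0],[[0,0,0],[0,0,-3],0],[[0,0,0],[0,0,-5],0],[[0,0,0],[0,0,-8],0],[[0,0,0],[0,0,-11],0],[[0,0,0],[0,0,-14],0],[[0,0,0],[0,0,-14],0],[[0,0,0],[0,0,-14],0]]'

```text
clock: 10.2
tcp_pos: [0.577, 0.1633, 0.316]
orientation: [-0.0, -0.508, 0.861, -0.0]
wrist_force: [-0.3, 0.8, -0.9]
finger_gap: 0.0853
grip_force: 0.0
```

Run:
```python
from w import *
c=env.get_calibration('wrist');p,d=env.read_camera('wrist')
s=env.get_state();print(s['tcp_pos'],s['wrist_force'],s['finger_gap'],s['clock'])
save('w3.png',p);look(p,c,np.array([.578,.163]))
```

```text
[0.57675997 0.16323802 0.31542096] [-0.31879263  0.77329687 -0.28468191] 0.08546887352573965 10.25
collar [0.5779 0.1628] r mm 49.3
red 54 angle 1.8 r 0.0443
stripe 214 angle 61.3 r 0.0176
nib 99 angle 60.5 r 0.0356
dark {30.0: 7, 33.0: 1, 51.0: 5, 69.0: 12, 90.0: 4, 120.0: 9}
```

View pics/w3.png

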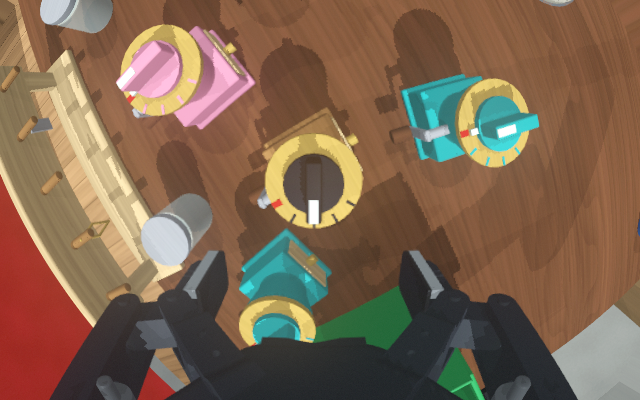

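The stripe at (314,211) points at the second mark: 61° against red at about 1.5°. The gripper is clear.

```bash
python3 -c "
from workcell import env
print(env.hand_in())"
```

```text
the job is handed in; nothing more can be done
None
```

I turned the coffee mill's ring to the stop at the red mark and backed it off to the second black mark (camera reads about 60° from red); the gripper has let go, the spice mill was not touched, and the job is handed in at about 10 s, though the hand-in returned no verdict.

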